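# Put three swapped tools back on their own panels

### The job

Each of the three tools lies on the wrong shadow panel. Lay one of them aside on the bare cork pad and so change them round, until the red-handled screwdriver lies on the red panel, the cold chisel on the blue panel and the yellow tape measure upright on the green panel, each centred on its panel and lengthwise along it (either end first will do). Leave the steel tube, bolt and nut that lie between the panels where they are.

Things in the scene. Friction and masses are not known exactly. Their poses are not given: they have to be found in the camera images.
- screwdriver_mid (a point): the loose cross-head screwdriver with the red handle and thin steel blade, 193 mm long, handle 29 mm wide and 31 mm high, about 0.09 kg; lies flat. Point: half-way along its length, 15 mm above its underside. y runs along the tool towards the handle end, z up. The handle reaches from y = -4 to +96 mm and is best gripped about y = +45 mm, across x; the blade, 8 mm thick, points to -y and stands clear of the surface
- chisel_mid (a point): the loose grey steel cold chisel, 173 mm long, about 0.24 kg; lies flat. Point: half-way along its length, 9 mm above its underside. y runs along the tool towards the struck end, z up. Its hexagon shank, 18 mm wide and 16 mm high, reaches from y = -31 to +83 mm (grip it at about y = +5 mm, across x); the cutting end, 22 mm wide, points to -y
- tape_mid (a point): the loose yellow and black tape measure, standing upright: case 34 mm thick (x), 70 mm long (y), 62 mm high, about 0.24 kg, with a small steel hook that juts out 12 mm at -y, low down. Point: the centre of the case, 31 mm above its underside. z up. Grip the case across its 34 mm thickness (x)
- panel_screwdriver: a thin flat red panel, 220 mm long, 100 mm wide, 3 mm thick, fixed to the bench, with a small screw head in each corner and the white painted silhouette of the screwdriver in its middle, partly hidden at the start by the tool that wrongly lies on it. Origin: at the middle of the panel and of the silhouette, on the bench top (3 mm under the panel's face). x across the panel, y along its length (towards the silhouette's handle), z up
- panel_chisel: a thin flat blue panel, 220 mm long, 100 mm wide, 3 mm thick, fixed to the bench, with a small screw head in each corner and the white painted silhouette of the cold chisel in its middle, partly hidden at the start by the tool that wrongly lies on it. Origin: at the middle of the panel and of the silhouette, on the bench top (3 mm under the panel's face). x across the panel, y along its length (towards the silhouette's struck end), z up
- panel_tape: a thin flat green panel, 220 mm long, 100 mm wide, 3 mm thick, fixed to the bench, with a small screw head in each corner and the white painted silhouette of the tape measure in its middle, partly hidden at the start by the tool that wrongly lies on it. Origin: at the middle of the panel and of the silhouette, on the bench top (3 mm under the panel's face). x across the panel, y along its length (away from the silhouette's hook), z up
- spare_pad: the bare cork-brown pad without any mark, empty at the start, 220 mm long, 100 mm wide, 3 mm thick, fixed to the bench: the free spot. Origin: at its middle, on the bench top (3 mm under its face). x across it, y along its length, z up
- tube_mid (a point): a loose dark square steel tube offcut, 30 x 30 x 100 mm, lying between the panels. Point: its centre, 15 mm above the bench; y along its length. A bystander, to be left where it is.
- bolt_mid (a point): a loose steel hexagon-head bolt, 81 mm long, 29 mm across the head, lying between the panels. Point: its middle, 13 mm above the bench; y along its length. A bystander, to be left where it is.
- nut_mid (a point): a loose large steel hexagon nut, 31 x 35 x 16 mm, lying flat between the panels. Point: its centre, 8 mm above the bench. A bystander, to be left where it is.

How it is judged:
By the outcome, as a careful person would: the job done as asked, in the order asked, and still so for the second after the job is handed in, with the robot touching nothing.
It also fails if it takes over 120 s, if anything falls off the work surface, if the arm or the gripper's body presses on something with over 40 N, if the wrist force passes 120 N, or if a joint passes its speed limit or range.

### The arm

A 6-joint arm with a two-finger parallel gripper is mounted at the origin on a cart in front of the work surface, level with it; the furniture and walls round the work are solid. World frame = base frame: x ahead of the robot, y to its left, z up, the work surface at z = 0. Lengths are in m, angles in degrees, forces in N, time in s.
With the tool pointing down it reaches from about 0.25 to 0.725 m from the base axis. Payload 4 kg.
Tool frame: the origin (TCP) lies at the very end of the fingers, on their centre line; the grasp point (between the pads) lies arm.pinch_z behind it (arm.pinch_z is the distance from the TCP to the grasp point, in m); z points along the fingers, y is the line along which they close (so a half turn about z gives the same grasp; the last joint's range is limited). The gripper opens to 85 mm and grips with 20 to 120 N. Pads are 22 mm wide; open, the fingers measure 114 mm over their backs; the gripper's body (76 mm by 85 mm) begins 54 mm behind the grasp point. The pads swing forward as they close: fully open they stand 13 mm farther back than shut.
Start: joints at [-66.349, 13.785, 0.286, 76.501, 0, 90], TCP at [0.201, -0.458, 0.231] pointing down, gripper open.
Joint ranges: [-155.79, 155.79], [-60.16, 107.12], [-62.33, 73.08], [-114, 123.19], [-81.49, 82.49], [-180, 180]. Speed limits (degrees/s): [159.86, 159.86, 180, 180, 180, 180].

### API

Orientations are given as [roll, pitch, yaw] about the fixed x, y, z axes, in that order (R = Rz(yaw) Ry(pitch) Rx(roll)).
In Python, from station import arm, cams gives the robot as it stands.
- The arm moves only by the tool step_arm, never from a script. Its argument "increments" is a list that holds one entry, the list of rows, each a list of 7 numbers: the turn, a rotation vector about the tool's x, y, z in degrees, then the shift along the tool's x, y, z in mm, then the finger opening in mm, from 0 to 85.4. In form: [[[ax, ay, az, tx, ty, tz, jaw], ...]]. A call has 1 to 10 rows; each row shifts and turns the commanded pose from where the row before left it, along the tool's axes as they then stand; what a row does not reach is not made up. A row lasts 1/12 s, in which the tool goes at most 41.7 mm and 7.16 degrees, less where a joint would pass 70% of its speed; a pose out of reach is approached as far as the arm can. A call with a gripper value outside its range is refused whole. The fingers move at their own pace and stop on an object; "grip_force" is the grip in N (left out, the last holds). Time passes only in rows, so rows that do not move let the fingers close. It gives the time, the measured TCP pose, the force, the opening and the grip force at its end, in the units of the state.
- arm.sense(): the state, without advancing time (a new reading comes with each control period).
- cams.capture(name): name is "scene" or "top"; returns a dict with "img" (480x640x3 uint8, red, green, blue), "fovy" (degrees; the focal length in pixels is half the picture's height over the tangent of half this angle, whatever the lens; pixels are square), "cx", "cy" (the principal point, pixels), "R" (3x3) and "t" (3): a world point X has camera coordinates R X + t. Camera axes: x right, y down, z forward; pixel columns grow to the right and rows downward; lengths in m; the calibration is good to about 2 mm. A picture is of the moment at which its call begins. There is no depth.
- arm.sign_off(): hands the job in; it is judged then, once.
The state is a dict: "t": time; "qpos": joint angles; "joint_velocities": joint speeds; "joint_torque": joint torques, N m; "ee_pos": TCP position; "ee_rot": TCP orientation; "contact_force": force on the tool from outside, world axes, zero at the start; "ft_torque": the same for the moment, N m; "width": opening from 0.0 (shut) to 1.0 (fully open); "gripper_force": force on a finger pad.
Only numpy, scipy, OpenCV 4.12 (cv2) and the standard library are available. Lean on these libraries where they do the work, as an engineer would, in place of code of your own. Each camera call takes 0.05 s, during which the arm holds its last target. There are 200 camera calls.

## Working session

There is one attempt and no reset: what is moved stays moved. The work goes in short steps, Python scripts to look and compute and a tool call to move; the robot and the scene stay as the last step left them, time stands still between calls to the robot, and variables do not carry over. Pictures are saved under pics/ and viewed, at most 14 in all, crops included, and the job is handed in when it is done.

Besides the shell and the picture viewer there is one more tool, called after "Call:" by a JSON object that holds its "name" and its "arguments", one argument or row to a line. step_arm: Moves the arm, as the interface text tells. Its arguments: {"type":"object","properties":{"increments":{"type":"array"},"grip_force":{"type":"number"}},"required":["increments"]}

```bash
ls; mkdir -p pics; python3 - <<'E'
from station import arm, cams
import cv2
for n in("scene","top"):
    c=cams.capture(n); cv2.imwrite(f"pics/{n}0.png",c["img"][:,:,::-1]); print(n,c["fovy"],c["cx"],c["cy"],c["R"],c["t"])
print(arm.sense(),arm.pinch_z)
E
```

```text
pics
scene 42.52352248461227 322.23896311123616 228.94087400811102 [[ 0.76914429 -0.63877869 -0.01946422]
 [-0.32861928 -0.36919698 -0.86931177]
 [ 0.5481117   0.6750225  -0.49388074]] [-0.43837411  0.24445693  1.03669613]
top 49.43675126829511 319.3150716392058 238.0465527798064 [[ 7.34449245e-04 -9.99927816e-01 -1.19926240e-02]
 [-9.81271258e-01  1.58949379e-03 -1.92624482e-01]
 [ 1.92629640e-01  1.19094901e-02 -9.81199259e-01]] [0.00768113 0.57176949 1.17953568]
{'t': 0.1, 'qpos': array([-6.63476210e+01,  1.38282490e+01,  2.22313244e-01,  7.64991952e+01,
        2.53999169e-03,  9.00002621e+01]), 'joint_velocities': array([ 0.05550467, -0.10238913,  0.10067563, -0.04538693,  0.06276695,
       -0.01834424]), 'joint_torque': array([ 1.19250330e-03, -3.73137259e+01,  2.53010434e+01,  1.08224872e-02,
        2.12364562e-04,  1.23697839e-05]), 'ee_pos': array([ 0.2003888 , -0.45749773,  0.23050461]), 'ee_rot': array([-1.79894869e+02, -2.53950651e-03,  2.36521122e+01]), 'contact_force': array([-0.65784028,  0.21351852,  0.48197808]), 'ft_torque': array([ 0.0304323 ,  0.00478291, -0.0132629 ]), 'gripper_force': 0.0, 'width': 1.0022266488982343} 0.0187
```

View pics/top0.png

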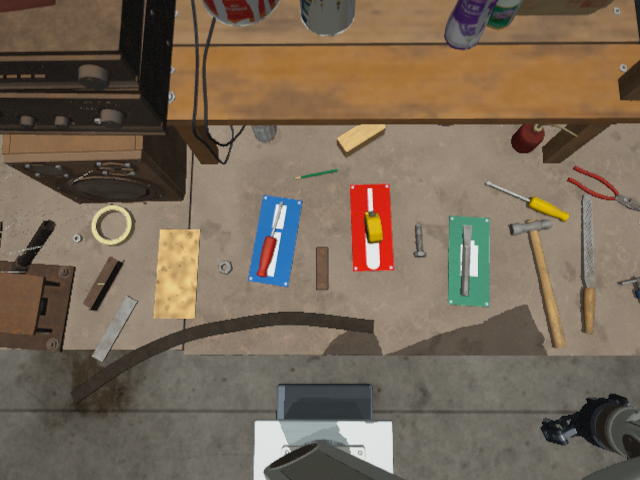

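View pics/scene0.png

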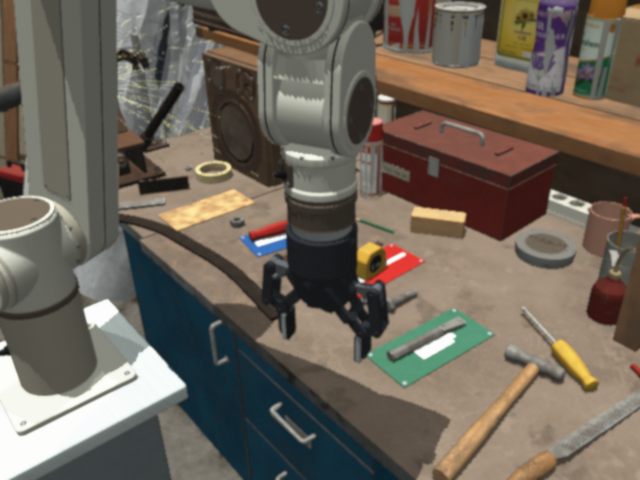

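```bash
cat >h.py <<'E'
from station import arm, cams
import cv2, numpy as np
def cam(n):
    c=cams.capture(n); f=240/np.tan(np.radians(c["fovy"]/2))
    K=np.array([[f,0,c["cx"]],[0,f,c["cy"]],[0,0,1]]); return c,K
def H(c,K,z):  # (X,Y,1)->pixel on plane z
    R,t=c["R"],c["t"]; return K@np.column_stack([R[:,0],R[:,1],R[:,2]*z+t])
def rect(c,K,z,x1,y1,w,h,s):  # image: col = (y1-Y)*s, row=(x1-X)*s (s px per m)
    A=np.array([[0,-1/s,x1],[-1/s,0,y1],[0,0,1]])
    return cv2.warpPerspective(c["img"],H(c,K,z)@A,(w,h),flags=cv2.INTER_CUBIC|cv2.WARP_INVERSE_MAP)
def p2w(c,K,z,u,v):
    p=np.linalg.solve(H(c,K,z),[u,v,1]); return p[:2]/p[2]
E
python3 - <<'E'
from h import *
c,K=cam("top")
for z in (.003,.018):print(p2w(c,K,z,320,230))
hsv=cv2.cvtColor(c["img"],cv2.COLOR_RGB2HSV)
for n,lo,hi,box in(("red",(0,200,120),(6,255,255),(345,180,400,275)),("blue",(100,120,60),(125,255,255),(240,190,310,295)),("green",(65,80,40),(95,255,255),(440,210,500,310)),("pad",(12,90,120),(28,255,255),(150,225,205,325))):
    m=cv2.inRange(hsv,lo,hi); k=np.zeros_like(m); k[box[1]:box[3],box[0]:box[2]]=255; m&=k
    uv=cv2.findNonZero(m).reshape(-1,2).astype(float)
    P=np.array([p2w(c,K,.003,*q) for q in uv])*1000
    r=cv2.minAreaRect(P.astype(np.float32)); b=cv2.boxPoints(r)
    e=[b[1]-b[0],b[2]-b[1]]; e=max(e,key=np.linalg.norm); print(n,np.round(r[0]),np.round(r[1]),"long yaw",round(np.degrees(np.arctan2(e[1],e[0]))%180,1))
im=rect(c,K,.015,.56,.16,780,520,1500)
cv2.imwrite("pics/r1.png",im[:,:,::-1])
im=rect(c,K,.015,.56,.26,330,480,1500)
cv2.imwrite("pics/r2.png",im[:,:,::-1])
E
```

```text
[0.60243624 0.00638977]
[0.59925029 0.00622768]
red [ 611. -120.] [217.  98.] long yaw 1.5
blue [578. 118.] [ 99. 219.] long yaw 171.2
green [ 527. -356.] [ 99. 218.] long yaw 176.1
pad [496. 358.] [101. 220.] long yaw 179.2
```

View pics/r1.png

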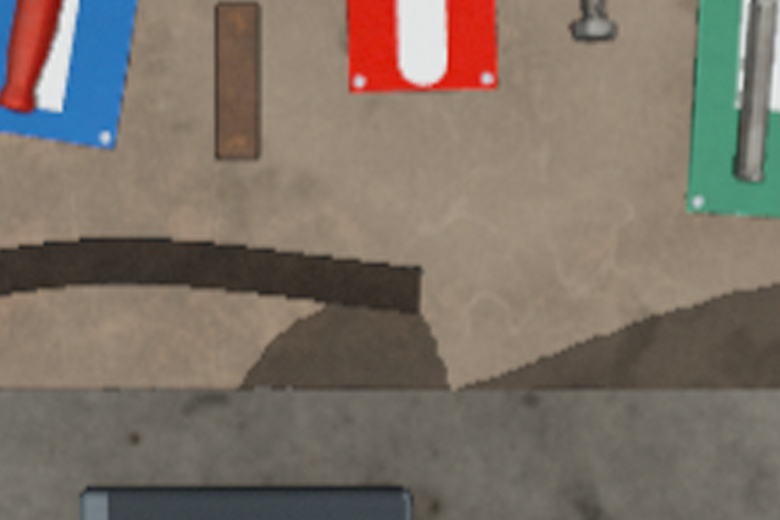

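```bash
python3 - <<'E'
from h import *
c,K=cam("top")
im=rect(c,K,.018,.73,.19,788,420,1250)
cv2.imwrite("pics/r3.png",im[:,:,::-1])
E
```

```text
(no output)
```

View pics/r3.png

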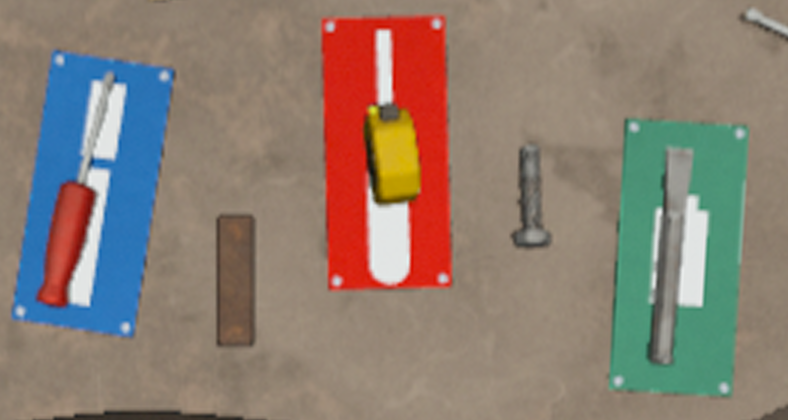

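```bash
cat >go.py <<'E'
import sys, numpy as np
from station import arm
from scipy.spatial.transform import Rotation as Ro
def plan(x,y,z,yaw):
    s=arm.sense(); p=np.array(s["ee_pos"])*1000; e=s["ee_rot"]
    d=np.array([x,y,z])-p; a=np.radians(yaw)
    print("pose",p.round(1),e.round(2),"az",round((e[2]-yaw+90)%180-90,2),"tx %.1f ty %.1f tz %.1f"%(d[0]*np.cos(a)+d[1]*np.sin(a),d[0]*np.sin(a)-d[1]*np.cos(a),-d[2]),"len %.0f"%np.hypot(*d[:2]))
if __name__=="__main__": plan(*map(float,sys.argv[1:]))
E
python3 go.py 535 136 120 -13.7
python3 - <<'E'
from h import *
c,K=cam("top")
im=rect(c,K,.065,.69,-.05,560,560,3500)
cv2.imwrite("pics/tape.png",im[:,:,::-1])
E
```

```text
pose [ 200.5 -457.6  230.8] [-179.93   -0.     23.65] az 37.35 tx 184.4 ty -656.0 tz 110.8 len 681
```

View pics/tape.png

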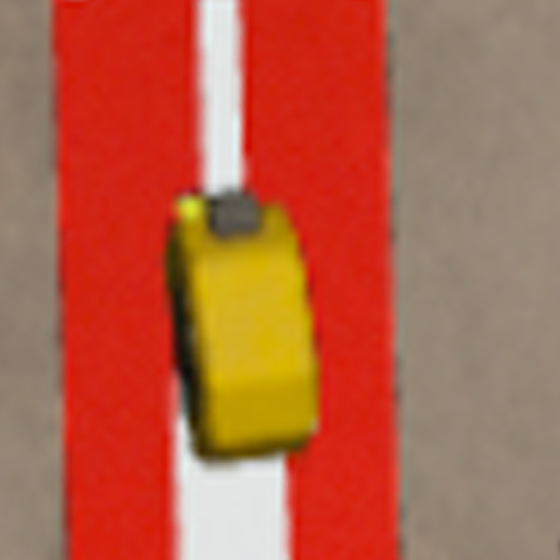

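Call:
{"name": "step_arm", "arguments": {
  "increments": [
    [[0, 0, 6.2, 0, 0, 5, 85], [0, 0, 6.2, 0, 0, 5, 85], [0, 0, 6.2, 0, 0, 5, 85], [0, 0, 6.2, 0, 0, 5, 85], [0, 0, 6.2, 0, 0, 5, 85], [0, 0, 6.3, 0, 0, 5, 85], [0, 0, 0, 9, -32, 4, 85], [0, 0, 0, 9, -32, 4, 85], [0, 0, 0, 9, -32, 4, 85], [0, 0, 0, 9, -32, 4, 85]]
  ]
}}

```text
t: 1.08
ee_pos: [0.266, -0.3409, 0.1849]
ee_rot: [-180.0, 0.0, -13.7]
contact_force: [0.7, 0.5, -0.7]
width: 0.996
gripper_force: 0.0
```

Call:
{"name": "step_arm", "arguments": {
  "increments": [
    [[0, 0, 0, 9, -32, 4, 85], [0, 0, 0, 9, -32, 4, 85], [0, 0, 0, 9, -32, 4, 85], [0, 0, 0, 9, -32, 4, 85], [0, 0, 0, 9, -32, 4, 85], [0, 0, 0, 9, -32, 4, 85], [0, 0, 0, 9, -32, 4, 85], [0, 0, 0, 9, -32, 4, 85], [0, 0, 0, 9, -32, 4, 85], [0, 0, 0, 9, -32, 4, 85]]
  ]
}}

```text
t: 1.92
ee_pos: [0.423, -0.078, 0.1454]
ee_rot: [-178.6, 0.0, -11.3]
contact_force: [0.3, -0.3, -0.7]
width: 0.996
gripper_force: 0.0
```

Call:
{"name": "step_arm", "arguments": {
  "increments": [
    [[0, 0, 0, 9, -32, 4, 85], [0, 0, 0, 9, -32, 4, 85], [0, 0, 0, 9, -32, 4, 85], [0, 0, 0, 9, -32, 4, 85], [0, 0, 0, 9, -32, 4, 85], [0, 0, 0, 9, -32, 4, 85], [0, 0, 0, 0, -8, 0, 85], [0, 0, 0, 0, 0, 0, 85]]
  ]
}}

```text
t: 2.58
ee_pos: [0.4915, 0.0039, 0.1337]
ee_rot: [-173.7, 0.1, -3.4]
contact_force: [-0.3, -0.4, -0.2]
width: 0.998
gripper_force: 0.0
```

```bash
python3 go.py 535 136 7 -13.7
```

```text
pose [491.5   3.9 133.7] [-1.7367e+02  8.0000e-02 -3.4000e+00] az 10.3 tx 11.0 ty -138.7 tz 126.7 len 139
```

```bash
python3 - <<'E'
from h import *
s=arm.sense();print(s)
c,K=cam("scene");cv2.imwrite("pics/s2.png",c["img"][:,:,::-1])
E
```

```text
{'t': 2.5833, 'qpos': array([ -3.45308876,  16.67129165, -11.30120739,  62.11195524,
         6.33190613, 179.94300495]), 'joint_velocities': array([-1.17238057, -1.02822588, -1.4777694 ,  0.28229985, -0.99571027,
        0.07786692]), 'joint_torque': array([ 3.91844083e-01, -3.70792580e+01,  2.34181380e+01, -1.10944505e-01,
        4.57601454e-01, -2.40578847e-04]), 'ee_pos': array([0.49147599, 0.00387715, 0.13369679]), 'ee_rot': array([-1.73668013e+02,  7.81683755e-02, -3.39644134e+00]), 'contact_force': array([-0.26459504, -0.41938172, -0.19823353]), 'ft_torque': array([-0.11264908,  0.04277564, -0.07814271]), 'gripper_force': 0.0, 'width': 0.9976072643478788}
```

View pics/s2.png

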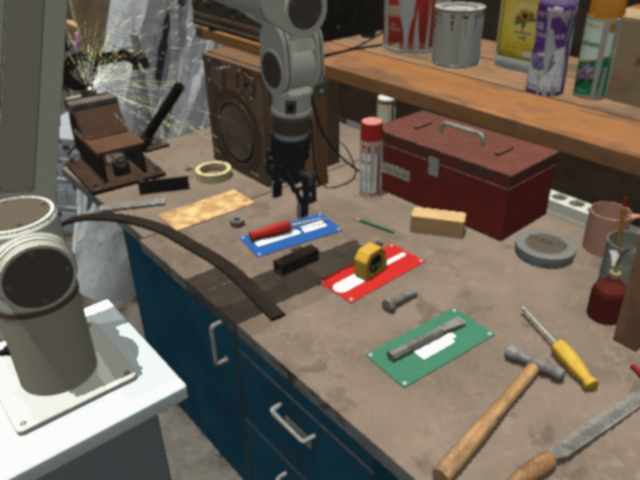

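Call:
{"name": "step_arm", "arguments": {
  "increments": [
    [[0, 0, -5, 0, 0, 0, 85], [-6.3, 0, 0, 0, 0, 0, 85], [0, 0, -7, 0, 0, 0, 85], [0, 0, -7, 0, 0, 0, 85], [0, 0, -7, 0, 0, 0, 85], [0, 0, -7, 0, 0, 0, 85], [0, 0, -7, 0, 0, 0, 85], [0, 0, -7, 0, 0, 0, 85], [0, 0, -7, 0, 0, 0, 85], [0, 0, -7, 0, 0, 0, 85]]
  ]
}}

```text
t: 3.47
ee_pos: [0.4903, 0.0023, 0.1341]
ee_rot: [179.6, -0.2, 57.8]
contact_force: [-0.1, -0.5, -0.3]
width: 0.992
gripper_force: 0.0
```

Call:
{"name": "step_arm", "arguments": {
  "increments": [
    [[0, 0, -7, 0, 0, 0, 85], [0, 0, -7, 0, 0, 0, 85], [0, 0, -7, 0, 0, 0, 85], [0, 0, -7, 0, 0, 0, 85], [0, 0, -7, 0, 0, 0, 85], [0, 0, -7, 0, 0, 0, 85], [0, 0, -7, 0, 0, 0, 85], [0, 0, -7, 0, 0, 0, 85], [0, 0, -7, 0, 0, 0, 85], [0, 0, -7, 0, 0, 0, 85]]
  ]
}}

```text
t: 4.3
ee_pos: [0.4903, 0.0023, 0.1341]
ee_rot: [179.6, 0.3, 127.8]
contact_force: [-0.3, -0.2, -0.3]
width: 0.993
gripper_force: 0.0
```

Call:
{"name": "step_arm", "arguments": {
  "increments": [
    [[0, 0, -7, 0, 0, 0, 85], [0, 0, -7, 0, 0, 0, 85], [0, 0, -7, 0, 0, 0, 85], [0, 0, -7, 0, 0, 0, 85], [0, 0, -7, 0, 0, 0, 85], [0, 0, 0, 0, 0, 0, 85]]
  ]
}}

```text
t: 4.8
ee_pos: [0.4904, 0.0024, 0.134]
ee_rot: [179.9, 0.5, 162.5]
contact_force: [-1.4, -1.2, -0.5]
width: 0.993
gripper_force: 0.0
```

```bash
cat >go.py <<'E'
import sys, numpy as np
from station import arm
from scipy.spatial.transform import Rotation as Ro
def plan(x,y,z,yaw):
    s=arm.sense(); p=np.array(s["ee_pos"])*1000; C=Ro.from_euler("xyz",s["ee_rot"],degrees=True)
    T=Ro.from_euler("xyz",[180,0,yaw],degrees=True)
    print("pose",p.round(1),s["ee_rot"].round(2),"q6",s["qpos"][5].round(1),"rot",(C.inv()*T).as_rotvec(degrees=True).round(2),"shift(after turn)",T.inv().apply(np.array([x,y,z])-p).round(1))
if __name__=="__main__": plan(*map(float,sys.argv[1:]))
E
python3 go.py 535 136 7 166.3
```

```text
pose [490.4   2.4 134. ] [179.86   0.46 162.52] q6 17.8 rot [ 0.12  0.46 -3.78] shift(after turn) [-11.7 140.4 127. ]
```

Call:
{"name": "step_arm", "arguments": {
  "increments": [
    [[0.1, 0.5, -3.8, 0, 0, 0, 85], [0, 0, 0, -2.3, 28, 5, 85], [0, 0, 0, -2.3, 28, 5, 85], [0, 0, 0, -2.4, 28, 5, 85], [0, 0, 0, -2.4, 28, 5, 85], [0, 0, 0, -2.3, 28.4, 5, 85], [0, 0, 0, 0, 0, 25, 85], [0, 0, 0, 0, 0, 25, 85], [0, 0, 0, 0, 0, 12, 85], [0, 0, 0, 0, 0, 0, 85]]
  ]
}}

```text
t: 5.63
ee_pos: [0.5325, 0.1358, 0.0436]
ee_rot: [-179.8, -0.4, 166.1]
contact_force: [-0.0, -0.4, -0.1]
width: 0.995
gripper_force: 0.0
```

```bash
python3 go.py 535 136 7 166.3
```

```text
pose [532.5 135.8  43.6] [-179.84   -0.39  166.1 ] q6 28.2 rot [-0.16 -0.39 -0.2 ] shift(after turn) [-2.4  0.8 36.6]
```

Call:
{"name": "step_arm", "arguments": {
  "increments": [
    [[0, 0, 0, -2.4, 0.8, 12, 85], [0, 0, 0, 0, 0, 14, 85], [0, 0, 0, 0, 0, 10.5, 85], [0, 0, 0, 0, 0, 0, 85], [0, 0, 0, 0, 0, 0, 15], [0, 0, 0, 0, 0, 0, 15], [0, 0, 0, 0, 0, 0, 15], [0, 0, 0, 0, 0, 0, 15], [0, 0, 0, 0, 0, 0, 15], [0, 0, 0, 0, 0, 0, 15]]
  ],
  "grip_force": 45
}}

```text
t: 6.47
ee_pos: [0.5388, 0.1369, 0.0115]
ee_rot: [179.9, 0.1, 166.3]
contact_force: [-0.8, -0.4, 4.7]
width: 0.319
gripper_force: 44.3
```

Call:
{"name": "step_arm", "arguments": {
  "increments": [
    [[0, 0, 0, 0, 0, 0, 15], [0, 0, 0, 0, 0, 0, 15]]
  ]
}}

```text
t: 6.63
ee_pos: [0.5388, 0.1369, 0.0115]
ee_rot: [179.9, 0.1, 166.3]
contact_force: [-0.8, 0.7, 5.4]
width: 0.312
gripper_force: 44.4
```

```bash
python3 go.py 451.7 359 107 179.2
```

```text
pose [538.8 136.9  11.5] [1.7992e+02 7.0000e-02 1.6626e+02] q6 28.0 rot [  0.07   0.07 -12.94] shift(after turn) [ 90.2 220.8 -95.5]
```

Call:
{"name": "step_arm", "arguments": {
  "increments": [
    [[0, 0, 0, 0, 0, -15, 15], [0, 0, 0, 0, 0, -25, 15], [0, 0, 0, 0, 0, -25, 15], [0, 0, -6.5, 0, 0, -10, 15], [0, 0, -6.5, 0, 0, 0, 15], [0, 0, 0, 11, 27.6, 0, 15], [0, 0, 0, 11, 27.6, 0, 15], [0, 0, 0, 11, 27.6, 0, 15], [0, 0, 0, 11, 27.6, 0, 15], [0, 0, 0, 11, 27.6, 0, 15]]
  ]
}}

```text
t: 7.47
ee_pos: [0.484, 0.2763, 0.0852]
ee_rot: [180.0, -0.1, 179.2]
contact_force: [-0.5, 0.6, 0.0]
width: 0.311
gripper_force: 44.8
```

Call:
{"name": "step_arm", "arguments": {
  "increments": [
    [[0, 0, 0, 11, 27.6, 0, 15], [0, 0, 0, 11, 27.6, 0, 15], [0, 0, 0, 11, 27.6, 0, 15], [0, 0, 0, 0, 0, 10, 15], [0, 0, 0, 0, 0, 0, 15], [0, 0, 0, 0, 0, 0, 15]]
  ]
}}

```text
t: 7.97
ee_pos: [0.452, 0.3578, 0.0745]
ee_rot: [-179.9, -0.1, 179.3]
contact_force: [-0.2, -0.0, -0.6]
width: 0.315
gripper_force: 44.8
```

```bash
python3 go.py 454 358.6 12 179.2;python3 - <<'E'
from h import *
c,K=cam("scene");cv2.imwrite("pics/s3.png",c["img"][:,:,::-1])
E
```

```text
pose [452.  357.8  74.5] [-1.7991e+02 -1.4000e-01  1.7929e+02] q6 39.1 rot [-0.09 -0.14  0.09] shift(after turn) [-2.   0.8 62.5]
```

View pics/s3.png

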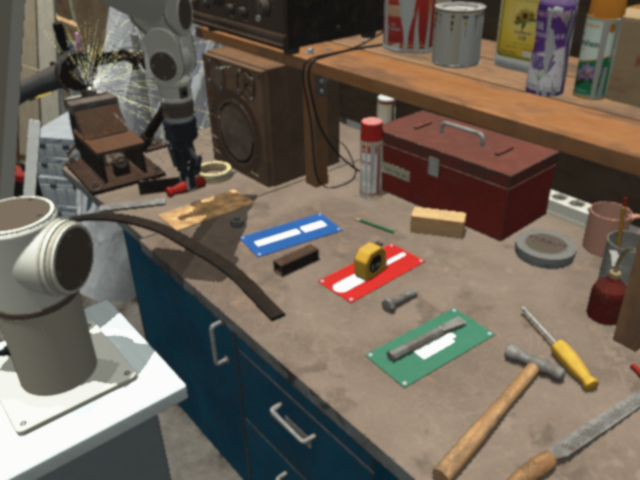

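Call:
{"name": "step_arm", "arguments": {
  "increments": [
    [[0, 0, 0, -2, 0.8, 15, 15], [0, 0, 0, 0, 0, 20, 15], [0, 0, 0, 0, 0, 15, 15], [0, 0, 0, 0, 0, 8, 15], [0, 0, 0, 0, 0, 3, 15], [0, 0, 0, 0, 0, 1, 15], [0, 0, 0, 0, 0, 0, 15], [0, 0, 0, 0, 0, 0, 15]]
  ]
}}

```text
t: 8.68
ee_pos: [0.4558, 0.3598, 0.0147]
ee_rot: [179.9, 0.1, 179.2]
contact_force: [-0.3, -0.3, -0.1]
width: 0.313
gripper_force: 44.8
```

```bash
python3 go.py 454 358.6 12 179.2
```

```text
pose [455.8 359.8  14.7] [1.7989e+02 7.0000e-02 1.7924e+02] q6 39.0 rot [0.11 0.07 0.04] shift(after turn) [ 1.8 -1.2  2.7]
```

Call:
{"name": "step_arm", "arguments": {
  "increments": [
    [[0, 0, 0, 0, 0, 1.5, 15], [0, 0, 0, 0, 0, 1.5, 15], [0, 0, 0, 0, 0, 0, 15]]
  ]
}}

```text
t: 8.93
ee_pos: [0.4555, 0.36, 0.0115]
ee_rot: [179.9, 0.1, 179.3]
contact_force: [0.3, -0.1, 1.5]
width: 0.313
gripper_force: 45.1
```

Call:
{"name": "step_arm", "arguments": {
  "increments": [
    [[0, 0, 0, 0, 0, 0, 45], [0, 0, 0, 0, 0, 0, 60], [0, 0, 0, 0, 0, 0, 85], [0, 0, 0, 0, 0, 0, 85], [0, 0, 0, 0, 0, -15, 85], [0, 0, 0, 0, 0, -30, 85], [0, 0, 0, 0, 0, -35, 85], [0, 0, 4.6, 0, 0, -35, 85], [0, 0, 0, 0, 0, 0, 85]]
  ]
}}

```text
t: 9.68
ee_pos: [0.4587, 0.3624, 0.1334]
ee_rot: [179.4, 0.5, 174.5]
contact_force: [1.4, 1.0, 0.4]
width: 0.998
gripper_force: 0.0
```

```bash
python3 go.py 521 -347 6 174.6
```

```text
pose [458.7 362.4 133.4] [179.43   0.53 174.53] q6 43.7 rot [ 0.57  0.53 -0.07] shift(after turn) [-128.8 -700.4  127.4]
```

Call:
{"name": "step_arm", "arguments": {
  "increments": [
    [[0.5, 0.5, 0, -6, -32, 0, 85], [0, 0, 0, -6, -32, 0, 85], [0, 0, 0, -6, -32, 0, 85], [0, 0, 0, -6, -32, 0, 85], [0, 0, 0, -6, -32, 0, 85], [0, 0, 0, -6, -32, 0, 85], [0, 0, 0, -6, -32, 0, 85], [0, 0, 0, -6, -32, 0, 85], [0, 0, 0, -6, -32, 0, 85], [0, 0, 0, -6, -32, 0, 85]]
  ]
}}

```text
t: 10.52
ee_pos: [0.4848, 0.0337, 0.1273]
ee_rot: [-179.5, -0.5, 174.7]
contact_force: [0.2, -0.2, 0.0]
width: 0.999
gripper_force: 0.0
```

Call:
{"name": "step_arm", "arguments": {
  "increments": [
    [[0, 0, 0, -6, -32, 0, 85], [0, 0, 0, -6, -32, 0, 85], [0, 0, 0, -6, -32, 0, 85], [0, 0, 0, -6, -32, 0, 85], [0, 0, 0, -6, -32, 0, 85], [0, 0, 0, -6, -32, 0, 85], [0, 0, 0, -6, -32, 0, 85], [0, 0, 0, -6, -32, 0, 85], [0, 0, 0, -6, -32, 0, 85], [0, 0, 0, -6, -32, 0, 85]]
  ]
}}

```text
t: 11.35
ee_pos: [0.5148, -0.2906, 0.1291]
ee_rot: [-179.6, -0.5, 174.7]
contact_force: [0.8, 0.3, 0.5]
width: 0.997
gripper_force: 0.0
```

Call:
{"name": "step_arm", "arguments": {
  "increments": [
    [[0, 0, 0, -4, -30, 0, 85], [0, 0, 0, -4, -30, 0, 85], [0, 0, 0, 0, 0, 30, 85], [0, 0, 0, 0, 0, 30, 85], [0, 0, 0, 0, 0, 15, 85], [0, 0, 0, 0, 0, 0, 85]]
  ]
}}

```text
t: 11.85
ee_pos: [0.5132, -0.3483, 0.0496]
ee_rot: [-179.8, -1.0, 174.6]
contact_force: [-0.2, 0.7, -0.5]
width: 0.999
gripper_force: 0.0
```

```bash
python3 go.py 521 -347 6 174.6
```

```text
pose [ 513.2 -348.3   49.6] [-179.8    -1.    174.64] q6 -28.5 rot [-0.2  -1.    0.04] shift(after turn) [-7.6  2.  43.6]
```

Call:
{"name": "step_arm", "arguments": {
  "increments": [
    [[0, -1, 0, -5, 1.2, 12, 85], [0, 0, 0, -1.5, 0.8, 14, 85], [0, 0, 0, 0, 0, 10, 85], [0, 0, 0, 0, 0, 5, 85], [0, 0, 0, 0, 0, 0, 85], [0, 0, 0, 0, 0, 0, 85]]
  ]
}}

```text
t: 12.35
ee_pos: [0.5236, -0.349, 0.0142]
ee_rot: [-179.5, 0.5, 174.7]
contact_force: [0.4, 0.0, 1.2]
width: 0.995
gripper_force: 0.0
```

```bash
python3 go.py 521 -347 6 174.6
```

```text
pose [ 523.6 -349.    14.2] [-179.53    0.49  174.68] q6 -28.3 rot [-0.47  0.49  0.08] shift(after turn) [2.7 1.8 8.2]
```

Call:
{"name": "step_arm", "arguments": {
  "increments": [
    [[0, 0, 0, 1.5, 1.8, 3, 85], [0, 0, 0, 1, 0, 3, 85], [0, 0, 0, 0, 0, 1.5, 85], [0, 0, 0, 0, 0, 0, 85], [0, 0, 0, 0, 0, 0, 85]]
  ]
}}

```text
t: 12.77
ee_pos: [0.521, -0.347, 0.0063]
ee_rot: [-179.5, 0.5, 174.7]
contact_force: [-0.3, 0.0, 0.1]
width: 0.994
gripper_force: 0.0
```

```bash
python3 go.py 521 -347 6 174.6
```

```text
pose [ 521.  -347.     6.3] [-179.54    0.48  174.67] q6 -28.2 rot [-0.46  0.48  0.07] shift(after turn) [ 0.  -0.   0.3]
```

Call:
{"name": "step_arm", "arguments": {
  "increments": [
    [[0, 0, 0, 0, 0, 0, 5], [0, 0, 0, 0, 0, 0, 5], [0, 0, 0, 0, 0, 0, 5], [0, 0, 0, 0, 0, 0, 5], [0, 0, 0, 0, 0, 0, 5], [0, 0, 0, 0, 0, 0, 5], [0, 0, 0, 0, 0, 0, 5], [0, 0, 0, 0, 0, 0, 5], [0, 0, 0, 0, 0, 0, 5]]
  ],
  "grip_force": 80
}}

```text
t: 13.52
ee_pos: [0.5212, -0.347, 0.0066]
ee_rot: [-179.5, 0.5, 174.7]
contact_force: [-0.2, 1.5, 2.7]
width: 0.166
gripper_force: 78.3
```

```bash
python3 go.py 521 -347 106 171.2
```

```text
pose [ 521.2 -347.     6.6] [-179.54    0.5   174.67] q6 -28.2 rot [-0.45  0.51  3.47] shift(after turn) [  0.2  -0.  -99.4]
```

Call:
{"name": "step_arm", "arguments": {
  "increments": [
    [[0, 0, 0, 0, 0, -10, 5], [0, 0, 0, 0, 0, -20, 5], [0, 0, 0, 0, 0, -30, 5], [0, 0, 0, 0, 0, -30, 5], [0, 0, 3.5, 0, 0, -20, 5], [0, 0, 0, 0, 0, -10, 5], [0, 0, 0, 0, 0, 0, 5]]
  ]
}}

```text
t: 14.1
ee_pos: [0.5215, -0.3469, 0.1291]
ee_rot: [-179.4, 0.8, 171.2]
contact_force: [0.7, -0.7, -2.8]
width: 0.167
gripper_force: 78.8
```

```bash
python3 go.py 573 119 10 171.2
```

```text
pose [ 521.5 -346.9  129.1] [-179.45    0.76  171.25] q6 -24.8 rot [-0.55  0.76  0.04] shift(after turn) [ 20.4 468.3 119.1]
```

Call:
{"name": "step_arm", "arguments": {
  "increments": [
    [[-0.5, 0.7, 0, 0, 15, 0, 5], [0, 0, 0, 1.5, 30, 0, 5], [0, 0, 0, 1.5, 30, 0, 5], [0, 0, 0, 1.5, 30, 0, 5], [0, 0, 0, 1.5, 30, 0, 5], [0, 0, 0, 1.5, 30, 0, 5], [0, 0, 0, 1.5, 30, 0, 5], [0, 0, 0, 1.5, 30, 0, 5], [0, 0, 0, 1.5, 30, 0, 5], [0, 0, 0, 1.5, 30, 0, 5]]
  ]
}}

```text
t: 14.93
ee_pos: [0.5485, -0.0598, 0.1238]
ee_rot: [179.9, -0.5, 171.3]
contact_force: [0.3, 0.1, -3.7]
width: 0.164
gripper_force: 78.8
```

Call:
{"name": "step_arm", "arguments": {
  "increments": [
    [[0, 0, 0, 1.5, 30, 0, 5], [0, 0, 0, 1.5, 30, 0, 5], [0, 0, 0, 1.5, 30, 0, 5], [0, 0, 0, 1.5, 30, 0, 5], [0, 0, 0, 1, 30, 0, 5], [0, 0, 0, 1, 25, 0, 5], [0, 0, 0, 0, 8, 20, 5], [0, 0, 0, 0, 0, 25, 5], [0, 0, 0, 0, 0, 25, 5], [0, 0, 0, 0, 0, 0, 5]]
  ]
}}

```text
t: 15.77
ee_pos: [0.5637, 0.1198, 0.0489]
ee_rot: [-179.8, -1.1, 171.3]
contact_force: [-3.0, 0.0, -4.3]
width: 0.165
gripper_force: 78.8
```

```bash
python3 go.py 573 119 10 171.2
```

```text
pose [563.7 119.8  48.9] [-179.77   -1.06  171.3 ] q6 20.6 rot [-0.23 -1.06  0.1 ] shift(after turn) [-9.3  0.6 38.9]
```

Call:
{"name": "step_arm", "arguments": {
  "increments": [
    [[0, -1, 0, -4, 0.6, 10, 5], [0, 0, 0, -1, 0, 12, 5], [0, 0, 0, 0, 0, 5, 5], [0, 0, 0, 0, 0, 0, 5], [0, 0, 0, 0, 0, 0, 5]]
  ]
}}

```text
t: 16.18
ee_pos: [0.5753, 0.1196, 0.0295]
ee_rot: [179.9, 0.7, 171.2]
contact_force: [-1.0, -0.8, -3.7]
width: 0.162
gripper_force: 78.9
```

```bash
python3 go.py 573 119 7 171.2
```

```text
pose [575.3 119.6  29.5] [179.95   0.72 171.16] q6 20.7 rot [ 0.05  0.72 -0.04] shift(after turn) [ 2.2 -1.  22.5]
```

Call:
{"name": "step_arm", "arguments": {
  "increments": [
    [[0, 0.2, 0, 2, -0.6, 7, 5], [0, 0, 0, 0, 0, 8, 5], [0, 0, 0, 0, 0, 4, 5], [0, 0, 0, 0, 0, 0, 5], [0, 0, 0, 0, 0, 0, 5]]
  ]
}}

```text
t: 16.6
ee_pos: [0.5735, 0.1193, 0.0102]
ee_rot: [179.9, 0.5, 171.2]
contact_force: [0.8, -0.0, -2.3]
width: 0.167
gripper_force: 78.9
```

```bash
python3 go.py 573 119 7 171.2
```

```text
pose [573.5 119.3  10.2] [179.95   0.54 171.16] q6 20.7 rot [ 0.05  0.54 -0.04] shift(after turn) [ 0.5 -0.4  3.2]
```

Call:
{"name": "step_arm", "arguments": {
  "increments": [
    [[0, 0, 0, 0.5, -0.4, 1.5, 5], [0, 0, 0, 0, 0, 1.5, 5], [0, 0, 0, 0, 0, 0, 5], [0, 0, 0, 0, 0, 0, 5]]
  ]
}}

```text
t: 16.93
ee_pos: [0.5735, 0.1192, 0.0078]
ee_rot: [179.9, 0.6, 171.2]
contact_force: [0.1, -0.1, -2.6]
width: 0.164
gripper_force: 78.9
```

Call:
{"name": "step_arm", "arguments": {
  "increments": [
    [[0, 0, 0, 0, 0, 1.3, 5], [0, 0, 0, 0, 0, 0, 5], [0, 0, 0, 0, 0, 0, 5]]
  ]
}}

```text
t: 17.18
ee_pos: [0.5738, 0.1192, 0.0066]
ee_rot: [179.9, 0.6, 171.2]
contact_force: [-0.3, 0.0, -1.2]
width: 0.168
gripper_force: 79.0
```

Call:
{"name": "step_arm", "arguments": {
  "increments": [
    [[0, 0, 0, 0, 0, 0, 30], [0, 0, 0, 0, 0, 0, 50], [0, 0, 0, 0, 0, 0, 85], [0, 0, 0, 0, 0, 0, 85], [0, 0, 0, 0, 0, -10, 85], [0, 0, 0, 0, 0, -25, 85], [0, 0, 0, 0, 0, -35, 85], [0, 0, 0, 0, 0, -35, 85], [0, 0, 0, 0, 0, -25, 85], [0, 0, 0, 0, 0, 0, 85]]
  ]
}}

```text
t: 18.02
ee_pos: [0.5762, 0.1201, 0.1443]
ee_rot: [179.7, 1.3, 171.2]
contact_force: [0.9, 0.6, 0.8]
width: 1.0
gripper_force: 0.0
```

```bash
python3 go.py 596 -121 22 188.3
```

```text
pose [576.2 120.1 144.3] [179.66   1.3  171.16] q6 20.7 rot [  0.14   1.34 -17.13] shift(after turn) [  15.3 -241.4  122.3]
```

Call:
{"name": "step_arm", "arguments": {
  "increments": [
    [[0, 1, -5.7, 0, 0, 0, 85], [0, 0.3, -5.7, 0, 0, 0, 85], [0, 0, -5.7, 0, 0, 0, 85], [0, 0, 0, 2, -30, 0, 85], [0, 0, 0, 2, -30, 0, 85], [0, 0, 0, 2, -30, 0, 85], [0, 0, 0, 2, -30, 0, 85], [0, 0, 0, 2, -30, 0, 85], [0, 0, 0, 2, -30, 0, 85], [0, 0, 0, 2, -30, 0, 85]]
  ]
}}

```text
t: 18.85
ee_pos: [0.5883, -0.092, 0.1364]
ee_rot: [179.8, -0.6, -171.7]
contact_force: [0.6, 0.3, 0.8]
width: 1.002
gripper_force: 0.0
```

Call:
{"name": "step_arm", "arguments": {
  "increments": [
    [[0, 0, 0, 1, -31, 0, 85], [0, 0, 0, 0, 0, 20, 85], [0, 0, 0, 0, 0, 20, 85], [0, 0, 0, 0, 0, 0, 85], [0, 0, 0, 0, 0, 0, 85]]
  ]
}}

```text
t: 19.27
ee_pos: [0.5901, -0.1213, 0.095]
ee_rot: [179.8, -0.8, -171.7]
contact_force: [0.6, -0.0, 0.2]
width: 0.998
gripper_force: 0.0
```

```bash
python3 go.py 596 -121 22 188.3
```

```text
pose [ 590.1 -121.3   95. ] [ 179.75   -0.85 -171.75] q6 -19.8 rot [ 0.25 -0.85 -0.05] shift(after turn) [-5.9 -0.5 73. ]
```

Call:
{"name": "step_arm", "arguments": {
  "increments": [
    [[0.2, -0.8, 0, -4, -0.4, 15, 85], [0, 0, 0, 0, 0, 20, 85], [0, 0, 0, 0, 0, 20, 85], [0, 0, 0, 0, 0, 10, 85], [0, 0, 0, 0, 0, 0, 85], [0, 0, 0, 0, 0, 0, 85]]
  ]
}}

```text
t: 19.77
ee_pos: [0.5957, -0.1209, 0.0315]
ee_rot: [-180.0, 0.1, -171.7]
contact_force: [0.0, 0.2, 0.6]
width: 0.994
gripper_force: 0.0
```

```bash
python3 go.py 596 -121 22 188.3
```

```text
pose [ 595.7 -120.9   31.5] [-1.7998e+02  1.4000e-01 -1.7169e+02] q6 -19.8 rot [-0.02  0.14  0.01] shift(after turn) [-0.3 -0.2  9.5]
```

Call:
{"name": "step_arm", "arguments": {
  "increments": [
    [[0, 0, 0, 0, 0, 5, 85], [0, 0, 0, 0, 0, 4, 85], [0, 0, 0, 0, 0, 0, 25], [0, 0, 0, 0, 0, 0, 25], [0, 0, 0, 0, 0, 0, 20], [0, 0, 0, 0, 0, 0, 20], [0, 0, 0, 0, 0, 0, 20], [0, 0, 0, 0, 0, 0, 20], [0, 0, 0, 0, 0, 0, 20]]
  ],
  "grip_force": 60
}}

```text
t: 20.52
ee_pos: [0.5958, -0.1213, 0.0222]
ee_rot: [-180.0, 0.2, -171.7]
contact_force: [0.3, -0.5, 1.9]
width: 0.392
gripper_force: 60.7
```

Call:
{"name": "step_arm", "arguments": {
  "increments": [
    [[0, 0, 0, 0, 0, -10, 20], [0, 0, 0, 0, 0, -20, 20], [0, 0, 0, 0, 0, -30, 20], [0, 0, 6, 0, 0, -30, 20], [0, 0, 6.2, 0, 0, 0, 20], [0, 0, 0, 0, 0, 0, 20]]
  ]
}}

```text
t: 21.02
ee_pos: [0.5965, -0.1215, 0.1144]
ee_rot: [-180.0, 0.4, 176.0]
contact_force: [-0.0, 0.2, -2.6]
width: 0.391
gripper_force: 60.4
```

```bash
python3 go.py 527 -356 24 176.1
```

```text
pose [ 596.5 -121.5  114.4] [-179.98    0.38  175.97] q6 -7.5 rot [-0.02  0.38 -0.13] shift(after turn) [  53.4 -238.7   90.4]
```

Call:
{"name": "step_arm", "arguments": {
  "increments": [
    [[0, 0.3, 0, 4, -20, 0, 20], [0, 0, 0, 6, -27, 0, 20], [0, 0, 0, 6, -27, 0, 20], [0, 0, 0, 6, -27, 0, 20], [0, 0, 0, 6, -27, 0, 20], [0, 0, 0, 6, -27, 0, 20], [0, 0, 0, 6, -27, 0, 20], [0, 0, 0, 6, -27, 0, 20], [0, 0, 0, 5, -27, 0, 20], [0, 0, 0, 0, 0, 20, 20]]
  ]
}}

```text
t: 21.85
ee_pos: [0.5277, -0.3596, 0.0943]
ee_rot: [-179.7, 0.1, 175.9]
contact_force: [1.8, -1.6, -1.2]
width: 0.39
gripper_force: 60.7
```

Call:
{"name": "step_arm", "arguments": {
  "increments": [
    [[0, 0, 0, 0, 0, 20, 20], [0, 0, 0, 0, 0, 0, 20], [0, 0, 0, 0, 0, 0, 20]]
  ]
}}

```text
t: 22.1
ee_pos: [0.5255, -0.3516, 0.069]
ee_rot: [179.8, -0.5, 176.2]
contact_force: [0.7, 0.3, -2.2]
width: 0.392
gripper_force: 60.4
```

```bash
python3 go.py 527 -356 22.3 176.1; python3 - <<'E'
from h import *
c,K=cam("top")
im=rect(c,K,.003,.67,.02,0+1,1,1)
s=c["img"][180:320,230:510]; cv2.imwrite("pics/t5.png",cv2.resize(s,None,fx=2.8,fy=2.8,interpolation=cv2.INTER_CUBIC)[:,:,::-1])
E
```

```text
pose [ 525.5 -351.6   69. ] [179.77  -0.54 176.15] q6 -29.9 rot [ 0.23 -0.54  0.05] shift(after turn) [-1.8 -4.2 46.7]
```

View pics/t5.png

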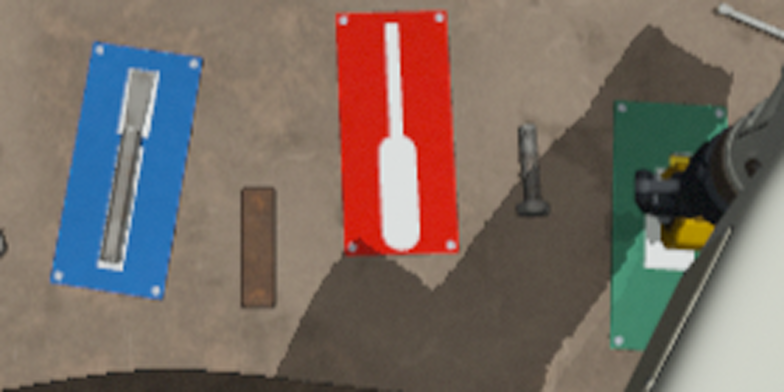

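Chisel sits on its silhouette on blue (centre about (130,168)); tape held above green. Lower the tape.

Call:
{"name": "step_arm", "arguments": {
  "increments": [
    [[0, -0.4, 0, -1, -4, 12, 20], [0, 0, 0, 0, 0, 15, 20], [0, 0, 0, 0, 0, 8, 20], [0, 0, 0, 0, 0, 4, 20], [0, 0, 0, 0, 0, 0, 20], [0, 0, 0, 0, 0, 0, 20]]
  ]
}}

```text
t: 22.65
ee_pos: [0.5292, -0.3571, 0.0335]
ee_rot: [-180.0, 0.3, 176.1]
contact_force: [-0.3, 0.5, -3.1]
width: 0.388
gripper_force: 60.4
```

```bash
python3 go.py 527 -356 22.3 176.1
```

```text
pose [ 529.2 -357.1   33.5] [-179.99    0.26  176.11] q6 -30.2 rot [-0.01  0.26  0.01] shift(after turn) [ 2.3  0.9 11.2]
```

Call:
{"name": "step_arm", "arguments": {
  "increments": [
    [[0, 0, 0, 2.2, 0.8, 4, 20], [0, 0, 0, 0, 0, 3, 20], [0, 0, 0, 0, 0, 2.5, 20], [0, 0, 0, 0, 0, 1, 20], [0, 0, 0, 0, 0, 0, 20], [0, 0, 0, 0, 0, 0, 20]]
  ]
}}

```text
t: 23.15
ee_pos: [0.5268, -0.3563, 0.0224]
ee_rot: [180.0, 0.2, 176.1]
contact_force: [-0.1, 0.2, -3.7]
width: 0.388
gripper_force: 60.8
```

```bash
python3 go.py 527 -356 22.3 176.1
```

```text
pose [ 526.8 -356.3   22.4] [179.99   0.24 176.07] q6 -30.2 rot [ 0.01  0.24 -0.03] shift(after turn) [-0.2  0.3  0.1]
```

Not yet in contact (weight still carried); lower until it is.

Call:
{"name": "step_arm", "arguments": {
  "increments": [
    [[0, 0, 0, 0, 0, 0.7, 20], [0, 0, 0, 0, 0, 0, 20], [0, 0, 0, 0, 0, 0, 20]]
  ]
}}

```text
t: 23.4
ee_pos: [0.5268, -0.3564, 0.0223]
ee_rot: [-180.0, 0.3, 176.1]
contact_force: [-2.4, 1.1, 2.6]
width: 0.39
gripper_force: 61.1
```

Call:
{"name": "step_arm", "arguments": {
  "increments": [
    [[0, 0, 0, 0, 0, 0, 45], [0, 0, 0, 0, 0, 0, 60], [0, 0, 0, 0, 0, 0, 85], [0, 0, 0, 0, 0, 0, 85], [0, 0, 0, 0, 0, 0, 85], [0, 0, 0, 0, 0, -20, 85], [0, 0, 0, 0, 0, -35, 85], [0, 0, 0, 0, 0, -35, 85], [0, 0, 0, 0, 0, -35, 85], [0, 0, 0, 0, 0, 0, 85]]
  ]
}}

```text
t: 24.23
ee_pos: [0.5301, -0.3589, 0.1556]
ee_rot: [-179.6, 1.0, 176.1]
contact_force: [1.4, -1.2, 0.7]
width: 0.995
gripper_force: 0.0
```

```bash
python3 go.py 454 358 12 179.2
```

```text
pose [ 530.1 -358.9  155.6] [-179.58    0.97  176.07] q6 -30.2 rot [-0.44  0.95 -3.13] shift(after turn) [ 86.1 715.8 143.6]
```

Call:
{"name": "step_arm", "arguments": {
  "increments": [
    [[-0.4, 1, -3.1, 0, 0, 0, 85], [0, 0, 0, 4, 33, 0, 85], [0, 0, 0, 4, 33, 0, 85], [0, 0, 0, 4, 33, 0, 85], [0, 0, 0, 4, 33, 0, 85], [0, 0, 0, 4, 33, 0, 85], [0, 0, 0, 4, 33, 0, 85], [0, 0, 0, 4, 33, 0, 85], [0, 0, 0, 4, 33, 0, 85], [0, 0, 0, 4, 33, 0, 85]]
  ]
}}

```text
t: 25.07
ee_pos: [0.4942, -0.0573, 0.1494]
ee_rot: [179.6, -0.7, 179.2]
contact_force: [0.7, 1.4, 0.4]
width: 0.999
gripper_force: 0.0
```

Call:
{"name": "step_arm", "arguments": {
  "increments": [
    [[0, 0, 0, 4, 33, 0, 85], [0, 0, 0, 4, 33, 0, 85], [0, 0, 0, 4, 33, 0, 85], [0, 0, 0, 0, 0, 0, 85]]
  ]
}}

```text
t: 25.4
ee_pos: [0.4833, 0.0453, 0.1503]
ee_rot: [179.4, -0.7, 179.6]
contact_force: [-0.0, -0.2, 0.7]
width: 0.993
gripper_force: 0.0
```

```bash
python3 go.py 454 358 12 179.2; python3 - <<'E'
from h import *
c,K=cam("top")
a=rect(c,K,.018,.62,.43,400,580,2500)   # pad
b=rect(c,K,.065,.62,-.29,400,580,2500)  # tape, top plane
cv2.imwrite("pics/t6.png",np.hstack([a,b])[:,:,::-1])
E
```

```text
pose [483.3  45.3 150.3] [179.43  -0.74 179.56] q6 5.4 rot [ 0.56 -0.74  0.35] shift(after turn) [ 33.6 312.3 138.3]
```

View pics/t6.png

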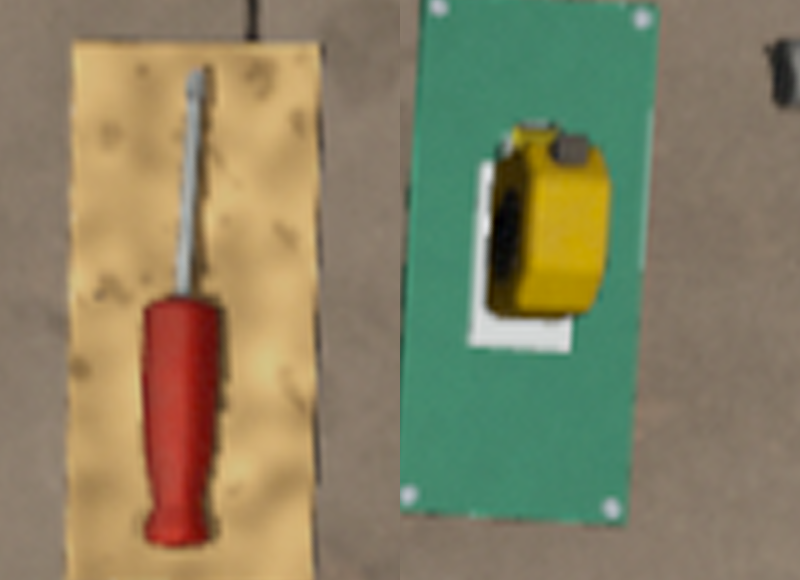

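```bash
cat >ov.py <<'E'
from h import *
def tile(n,cx,cy,yaw,box,w=400,h=300,s=(34,70,62),z0=3):
    c,K=n; a=np.radians(yaw-90); P=[]
    for z in(z0,z0+s[2]):
        for x,y in((-1,-1),(1,-1),(1,1),(-1,1)):
            x*=s[0]/2;y*=s[1]/2
            P.append([cx+x*np.cos(a)-y*np.sin(a),cy+x*np.sin(a)+y*np.cos(a),z])
    q=(K@(c["R"]@(np.array(P)/1000).T+c["t"][:,None])).T; q=q[:,:2]/q[:,2:]
    f=w/(box[2]-box[0]); im=cv2.resize(c["img"][box[1]:box[3],box[0]:box[2]],(w,h),interpolation=cv2.INTER_CUBIC).copy()
    q=((q-[box[0],box[1]]+.5)*f).astype(int)
    for i in range(4):
        for u,v in((i,(i+1)%4),(4+i,4+(i+1)%4),(i,i+4)): cv2.line(im,tuple(map(int,q[u])),tuple(map(int,q[v])),(255,0,255),1)
    return im
E
python3 - <<'E'
from ov import *
t=cam("top");s=cam("scene")
r=[np.hstack([tile(t,x,-356,176.1,(436,230,500,278)),tile(s,x,-356,176.1,(380,280,500,370))]) for x in(527,534)]
cv2.imwrite("pics/ov.png",np.vstack(r)[:,:,::-1])
E
```

```text
(no output)
```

View pics/ov.png

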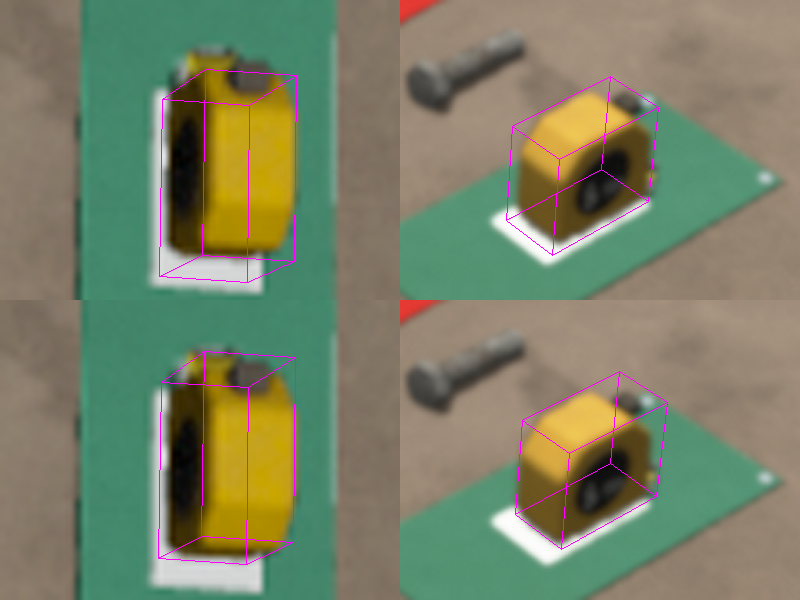

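Call:
{"name": "step_arm", "arguments": {
  "increments": [
    [[0.5, -0.7, 1.9, 0, 0, 0, 85], [0, 0, 0, 0, 0, 0, 85]]
  ]
}}

```text
t: 25.72
ee_pos: [0.4839, 0.0392, 0.1501]
ee_rot: [-179.9, -0.1, 177.1]
contact_force: [0.6, 0.6, -0.3]
width: 0.994
gripper_force: 0.0
```

```bash
python3 go.py 451.6 357.6 10 177.7
```

```text
pose [483.9  39.2 150.1] [-1.7989e+02 -5.0000e-02  1.7713e+02] q6 7.6 rot [-0.11 -0.05 -0.57] shift(after turn) [ 45.1 316.8 140.1]
```

Call:
{"name": "step_arm", "arguments": {
  "increments": [
    [[0, 0, -0.6, 4, 27, 0, 85], [0, 0, 0, 4, 32, 0, 85], [0, 0, 0, 4, 32, 0, 85], [0, 0, 0, 5, 32, 5, 85], [0, 0, 0, 5, 32, 5, 85], [0, 0, 0, 5, 32, 5, 85], [0, 0, 0, 5, 32, 5, 85], [0, 0, 0, 5, 32, 5, 85], [0, 0, 0, 5, 32, 5, 85], [0, 0, 0, 3, 32, 10, 85]]
  ]
}}

```text
t: 26.55
ee_pos: [0.452, 0.3575, 0.1103]
ee_rot: [-180.0, 0.0, 177.8]
contact_force: [1.1, 0.4, 0.5]
width: 1.0
gripper_force: 0.0
```

Call:
{"name": "step_arm", "arguments": {
  "increments": [
    [[0, 0, 0, 0, 0, 20, 85], [0, 0, 0, 0, 0, 25, 85], [0, 0, 0, 0, 0, 10, 85], [0, 0, 0, 0, 0, 0, 85], [0, 0, 0, 0, 0, 0, 85]]
  ]
}}

```text
t: 26.97
ee_pos: [0.4512, 0.3555, 0.0544]
ee_rot: [-179.8, -0.1, 177.8]
contact_force: [0.8, 0.6, 0.6]
width: 0.993
gripper_force: 0.0
```

```bash
python3 go.py 451.6 357.6 10 177.7
```

```text
pose [451.2 355.5  54.4] [-1.7984e+02 -1.4000e-01  1.7778e+02] q6 40.5 rot [-0.16 -0.14  0.08] shift(after turn) [-0.4  2.1 44.4]
```

Call:
{"name": "step_arm", "arguments": {
  "increments": [
    [[0, 0, 0, 0, 1.5, 12, 85], [0, 0, 0, 0, 0, 15, 85], [0, 0, 0, 0, 0, 10, 85], [0, 0, 0, 0, 0, 5, 85], [0, 0, 0, 0, 0, 0, 85], [0, 0, 0, 0, 0, 0, 85]]
  ]
}}

```text
t: 27.47
ee_pos: [0.4513, 0.3581, 0.0134]
ee_rot: [-179.9, -0.0, 177.8]
contact_force: [0.2, 1.1, -0.7]
width: 1.0
gripper_force: 0.0
```

```bash
python3 go.py 451.6 357.6 10 177.7
```

```text
pose [451.3 358.1  13.4] [-1.7994e+02 -4.0000e-02  1.7784e+02] q6 40.6 rot [-0.06 -0.04  0.14] shift(after turn) [-0.3 -0.5  3.4]
```

Call:
{"name": "step_arm", "arguments": {
  "increments": [
    [[0, 0, 0, -0.3, -0.4, 3.4, 85], [0, 0, 0, 0, 0, 0, 85], [0, 0, 0, 0, 0, 0, 15], [0, 0, 0, 0, 0, 0, 15], [0, 0, 0, 0, 0, 0, 15], [0, 0, 0, 0, 0, 0, 15], [0, 0, 0, 0, 0, 0, 15], [0, 0, 0, 0, 0, 0, 15], [0, 0, 0, 0, 0, 0, 15]]
  ],
  "grip_force": 45
}}

```text
t: 28.22
ee_pos: [0.4514, 0.358, 0.0098]
ee_rot: [-179.9, -0.0, 177.9]
contact_force: [-0.1, 0.3, 2.1]
width: 0.314
gripper_force: 44.5
```

Call:
{"name": "step_arm", "arguments": {
  "increments": [
    [[0, 0, 0, 0, 0, -10, 15], [0, 0, 0, 0, 0, -20, 15], [0, 0, 0, 0, 0, -30, 15], [0, 0, 0, 0, 0, -30, 15], [0, 0, -3.8, 0, 0, -20, 15], [0, 0, 0, 0, 0, 0, 15]]
  ]
}}

```text
t: 28.72
ee_pos: [0.4539, 0.36, 0.1252]
ee_rot: [179.8, 0.4, -178.2]
contact_force: [1.1, 0.4, -0.4]
width: 0.309
gripper_force: 44.5
```

```bash
python3 go.py 566 -121 10 181.5
```

```text
pose [453.9 360.  125.2] [ 179.75    0.38 -178.23] q6 36.7 rot [0.25 0.37 0.27] shift(after turn) [ -99.5 -483.8  115.2]
```

Call:
{"name": "step_arm", "arguments": {
  "increments": [
    [[0.2, 0.3, 0.2, -4, -20, 0, 15], [0, 0, 0, -6, -29, 0, 15], [0, 0, 0, -6, -29, 0, 15], [0, 0, 0, -6, -29, 0, 15], [0, 0, 0, -6, -29, 0, 15], [0, 0, 0, -6, -29, 0, 15], [0, 0, 0, -6, -29, 0, 15], [0, 0, 0, -6, -29, 0, 15], [0, 0, 0, -6, -29, 0, 15], [0, 0, 0, -6, -29, 0, 15]]
  ]
}}

```text
t: 29.55
ee_pos: [0.5159, 0.077, 0.1197]
ee_rot: [-179.7, -0.5, -178.6]
contact_force: [0.2, -0.8, -1.2]
width: 0.308
gripper_force: 44.5
```

Call:
{"name": "step_arm", "arguments": {
  "increments": [
    [[0, 0, 0, -6, -29, 0, 15], [0, 0, 0, -6, -29, 0, 15], [0, 0, 0, -6, -29, 0, 15], [0, 0, 0, -6, -29, 0, 15], [0, 0, 0, -6, -29, 0, 15], [0, 0, 0, -6, -29, 0, 15], [0, 0, 0, -6, -29, 0, 15], [0, 0, 0, 0, 0, 25, 15], [0, 0, 0, 0, 0, 25, 15], [0, 0, 0, 0, 0, 0, 15]]
  ]
}}

```text
t: 30.38
ee_pos: [0.5588, -0.1235, 0.0655]
ee_rot: [-179.9, -1.0, -178.7]
contact_force: [-1.8, 0.7, -2.1]
width: 0.31
gripper_force: 44.6
```

```bash
python3 go.py 566 -121 10 181.5
```

```text
pose [ 558.8 -123.5   65.5] [-179.87   -0.98 -178.66] q6 -13.6 rot [-0.13 -0.98 -0.16] shift(after turn) [-7.2  2.3 55.5]
```

Call:
{"name": "step_arm", "arguments": {
  "increments": [
    [[0, -0.9, -0.2, -3, 2.3, 12, 15], [0, 0, 0, -1, 0, 15, 15], [0, 0, 0, 0, 0, 10, 15], [0, 0, 0, 0, 0, 5, 15], [0, 0, 0, 0, 0, 0, 15], [0, 0, 0, 0, 0, 0, 15]]
  ]
}}

```text
t: 30.88
ee_pos: [0.5676, -0.1212, 0.0293]
ee_rot: [-179.7, 0.5, -178.3]
contact_force: [0.1, 0.4, -1.1]
width: 0.312
gripper_force: 44.6
```

```bash
python3 go.py 566 -121.2 10 181.5
```

```text
pose [ 567.6 -121.2   29.3] [-179.72    0.51 -178.31] q6 -13.7 rot [-0.28  0.51  0.18] shift(after turn) [ 1.6  0.  19.3]
```

Call:
{"name": "step_arm", "arguments": {
  "increments": [
    [[-0.2, 0.4, 0.2, 1.5, 0, 6, 15], [0, 0, 0, 0, 0, 6, 15], [0, 0, 0, 0, 0, 3, 15], [0, 0, 0, 0, 0, 2, 15], [0, 0, 0, 0, 0, 1, 15], [0, 0, 0, 0, 0, 0, 15], [0, 0, 0, 0, 0, 0, 15]]
  ]
}}

```text
t: 31.47
ee_pos: [0.5662, -0.1215, 0.0111]
ee_rot: [-179.9, 0.1, -178.5]
contact_force: [0.3, 0.9, -1.5]
width: 0.309
gripper_force: 44.6
```

```bash
python3 go.py 566 -121.2 10 181.5
```

```text
pose [ 566.2 -121.5   11.1] [-1.7991e+02  1.4000e-01 -1.7853e+02] q6 -13.6 rot [-0.09  0.14 -0.03] shift(after turn) [0.2 0.3 1.1]
```

Call:
{"name": "step_arm", "arguments": {
  "increments": [
    [[0, 0, 0, 0, 0, 1.2, 15], [0, 0, 0, 0, 0, 0, 15], [0, 0, 0, 0, 0, 0, 40], [0, 0, 0, 0, 0, 0, 60], [0, 0, 0, 0, 0, 0, 85], [0, 0, 0, 0, 0, 0, 85], [0, 0, 0, 0, 0, -15, 85], [0, 0, 0, 0, 0, -35, 85], [0, 0, 0, 0, 0, -35, 85], [0, 0, 0, 0, 0, -35, 85]]
  ]
}}

```text
t: 32.3
ee_pos: [0.5652, -0.1212, 0.1308]
ee_rot: [-179.9, 0.1, -178.5]
contact_force: [1.0, -0.8, -0.2]
width: 0.998
gripper_force: 0.0
```

Call:
{"name": "step_arm", "arguments": {
  "increments": [
    [[0, 0, 0, 20, 20, -10, 85], [0, 0, 0, 30, 25, 0, 85], [0, 0, 0, 30, 25, 0, 85], [0, 0, 0, 30, 25, 0, 85], [0, 0, 0, 30, 25, 0, 85], [0, 0, 0, 0, 25, 0, 85], [0, 0, 0, 0, 25, 0, 85], [0, 0, 0, 0, 0, 0, 85], [0, 0, 0, 0, 0, 0, 85]]
  ]
}}

```text
t: 33.05
ee_pos: [0.4216, 0.0459, 0.1397]
ee_rot: [-179.9, 0.2, -178.4]
contact_force: [0.0, 0.5, 1.1]
width: 0.994
gripper_force: 0.0
```

```bash
python3 - <<'E'
from h import *
c,K=cam("top")
im=rect(c,K,.012,.74,.2,790,420,1250)
a=rect(c,K,.018,.73,-.06,260,560,2200)
b=rect(c,K,.012,.70,.18,260,560,2200)
d=rect(c,K,.003,.65,-.29,260,560,2200)
cv2.imwrite("pics/t7.png",np.hstack([b,a,d])[:,:,::-1])
E
python3 go.py 534 -357 22.3 176.1
```

```text
pose [421.7  45.2 139.5] [-1.7989e+02  1.7000e-01 -1.7846e+02] q6 4.7 rot [-0.1   0.17  5.44] shift(after turn) [-139.4 -393.6  117.2]
```

View pics/t7.png

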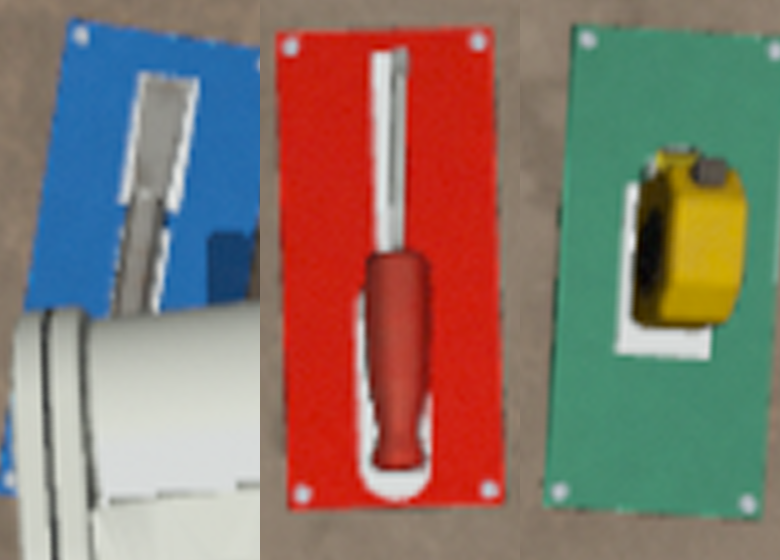

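Call:
{"name": "step_arm", "arguments": {
  "increments": [
    [[0, 0, 5.4, 0, 0, 0, 85], [0, 0, 0, -10, -29, 0, 85], [0, 0, 0, -10.7, -30, 0, 85], [0, 0, 0, -10.7, -30, 0, 85], [0, 0, 0, -10.7, -30, 0, 85], [0, 0, 0, -10.7, -30, 0, 85], [0, 0, 0, -10.7, -30, 0, 85], [0, 0, 0, -10.7, -30, 0, 85], [0, 0, 0, -10.7, -30, 0, 85], [0, 0, 0, -10.7, -30, 0, 85]]
  ]
}}

```text
t: 33.93
ee_pos: [0.4981, -0.233, 0.1396]
ee_rot: [-179.9, 0.1, 175.9]
contact_force: [-0.0, -0.3, 0.9]
width: 0.997
gripper_force: 0.0
```

Call:
{"name": "step_arm", "arguments": {
  "increments": [
    [[0, 0, 0, -10.7, -30, 0, 85], [0, 0, 0, -10.7, -30, 0, 85], [0, 0, 0, -10.7, -30, 0, 85], [0, 0, 0, -10.7, -30, 0, 85], [0, 0, 0, 0, 0, 20, 85], [0, 0, 0, 0, 0, 20, 85], [0, 0, 0, 0, 0, 0, 85], [0, 0, 0, 0, 0, 0, 85]]
  ]
}}

```text
t: 34.6
ee_pos: [0.5311, -0.3531, 0.0983]
ee_rot: [179.9, -0.1, 176.0]
contact_force: [-0.6, -0.2, 0.0]
width: 0.998
gripper_force: 0.0
```

```bash
python3 go.py 534 -357 22.3 176.1
```

```text
pose [ 531.1 -353.1   98.3] [ 1.7995e+02 -9.0000e-02  1.7596e+02] q6 -29.6 rot [ 0.05 -0.09 -0.14] shift(after turn) [-3.2 -3.7 76. ]
```

Call:
{"name": "step_arm", "arguments": {
  "increments": [
    [[0, 0, 0, -3, -3.7, 15, 85], [0, 0, 0, 0, 0, 20, 85], [0, 0, 0, 0, 0, 20, 85], [0, 0, 0, 0, 0, 15, 85], [0, 0, 0, 0, 0, 0, 85], [0, 0, 0, 0, 0, 0, 85]]
  ]
}}

```text
t: 35.1
ee_pos: [0.5359, -0.3566, 0.0307]
ee_rot: [-179.9, 0.1, 176.1]
contact_force: [0.1, -0.4, 1.5]
width: 0.999
gripper_force: 0.0
```

```bash
python3 go.py 534 -357 22.3 176.1
```

```text
pose [ 535.9 -356.6   30.7] [-1.7993e+02  1.2000e-01  1.7607e+02] q6 -29.7 rot [-0.07  0.12 -0.03] shift(after turn) [ 1.8 -0.5  8.4]
```

Close, lift 4 mm, then shift 7 mm towards the robot (+tool x).

Call:
{"name": "step_arm", "arguments": {
  "increments": [
    [[0, 0, 0, 1.5, -0.5, 6, 85], [0, 0, 0, 0, 0, 2, 85], [0, 0, 0, 0, 0, 0, 20], [0, 0, 0, 0, 0, 0, 20], [0, 0, 0, 0, 0, 0, 20], [0, 0, 0, 0, 0, 0, 20], [0, 0, 0, 0, 0, 0, 20], [0, 0, 0, 0, 0, 0, 20], [0, 0, 0, 0, 0, 0, 20], [0, 0, 0, 0, 0, 0, 20]]
  ],
  "grip_force": 60
}}

```text
t: 35.93
ee_pos: [0.5349, -0.3572, 0.0227]
ee_rot: [-179.9, 0.2, 176.1]
contact_force: [0.6, 1.0, 3.3]
width: 0.386
gripper_force: 60.8
```

Call:
{"name": "step_arm", "arguments": {
  "increments": [
    [[0, 0, 0, 0, 0, -4, 20], [0, 0, 0, 0, 0, 0, 20], [0, 0, 0, 3.5, 0, 0, 20], [0, 0, 0, 3.5, 0, 0, 20], [0, 0, 0, 0, 0, 0, 20], [0, 0, 0, 0, 0, 0, 20]]
  ]
}}

```text
t: 36.43
ee_pos: [0.5267, -0.3563, 0.0256]
ee_rot: [-180.0, 0.1, 176.0]
contact_force: [0.1, -0.1, -1.9]
width: 0.392
gripper_force: 60.4
```

```bash
python3 go.py 527 -357 22.3 176.1
```

```text
pose [ 526.7 -356.3   25.6] [-1.7997e+02  7.0000e-02  1.7605e+02] q6 -30.1 rot [-0.03  0.07 -0.05] shift(after turn) [-0.4 -0.7  3.3]
```

Call:
{"name": "step_arm", "arguments": {
  "increments": [
    [[0, 0, 0, 0, 0, 2, 20], [0, 0, 0, 0, 0, 1.3, 20], [0, 0, 0, 0, 0, 0, 20], [0, 0, 0, 0, 0, 0, 20], [0, 0, 0, 0, 0, 0, 45], [0, 0, 0, 0, 0, 0, 60], [0, 0, 0, 0, 0, 0, 85], [0, 0, 0, 0, 0, 0, 85], [0, 0, 0, 0, 0, 0, 85], [0, 0, 0, 0, 0, -15, 85]]
  ]
}}

```text
t: 37.27
ee_pos: [0.5254, -0.3551, 0.035]
ee_rot: [179.9, -0.2, 176.1]
contact_force: [-0.9, 0.3, -0.4]
width: 0.992
gripper_force: 0.0
```

Call:
{"name": "step_arm", "arguments": {
  "increments": [
    [[0, 0, 0, 0, 0, -35, 85], [0, 0, 0, 0, 0, -35, 85], [0, 0, 0, 0, 0, -35, 85], [0, 0, 0, 20, 20, 0, 85], [0, 0, 0, 25, 25, 0, 85], [0, 0, 0, 25, 25, 0, 85], [0, 0, 0, 25, 25, 0, 85], [0, 0, 0, 25, 25, 0, 85], [0, 0, 0, 25, 25, 0, 85], [0, 0, 0, 0, 0, 0, 85]]
  ]
}}

```text
t: 38.1
ee_pos: [0.3855, -0.1965, 0.1409]
ee_rot: [179.8, -0.3, 176.2]
contact_force: [-0.7, 0.5, -0.0]
width: 0.989
gripper_force: 0.0
```

```bash
python3 - <<'E'
from ov import *
t=cam("top");s=cam("scene");c,K=t
a=rect(c,K,.018,.73,.19,788,300,1250)
b=np.hstack([tile(t,527,-356.5,176.1,(436,230,500,278),394,296),tile(s,527,-356.5,176.1,(380,280,500,370),394,296)])
cv2.imwrite("pics/fin.png",np.vstack([a,b])[:,:,::-1])
E
```

```text
(no output)
```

View pics/fin.png

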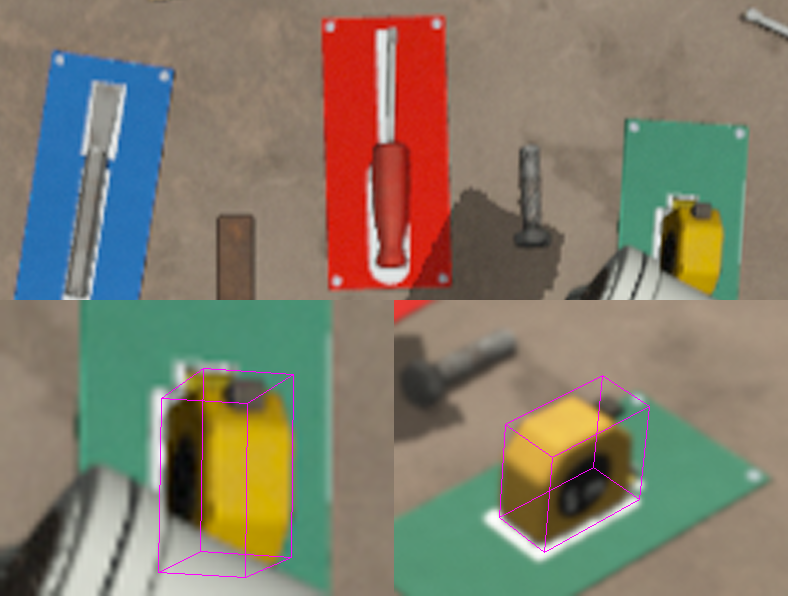

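```bash
python3 go.py 567.7 -123.5 10 180.2
```

```text
pose [ 391.7 -200.9  142.7] [-1.7991e+02  1.7000e-01  1.7614e+02] q6 -23.3 rot [-0.1   0.17 -4.06] shift(after turn) [-176.2   76.8  132.7]
```

Call:
{"name": "step_arm", "arguments": {
  "increments": [
    [[0, 0, -4, 0, 0, 0, 85], [0, 0, 0, -25, 11, 0, 85], [0, 0, 0, -25, 11, 0, 85], [0, 0, 0, -25, 11, 0, 85], [0, 0, 0, -25, 11, 0, 85], [0, 0, 0, -25, 11, 15, 85], [0, 0, 0, -25, 11, 15, 85], [0, 0, 0, -26, 11, 20, 85], [0, 0, 0, 0, 0, 20, 85], [0, 0, 0, 0, 0, 20, 85]]
  ]
}}

```text
t: 39.03
ee_pos: [0.5722, -0.1247, 0.0514]
ee_rot: [-179.9, 0.3, -179.8]
contact_force: [0.0, 0.2, -0.2]
width: 0.998
gripper_force: 0.0
```

Call:
{"name": "step_arm", "arguments": {
  "increments": [
    [[0, 0, 0, 0, 0, 5, 85], [0, 0, 0, 0, 0, 0, 85], [0, 0, 0, 0, 0, 0, 85]]
  ]
}}

```text
t: 39.28
ee_pos: [0.5694, -0.1253, 0.0479]
ee_rot: [-179.9, 0.2, -180.0]
contact_force: [0.1, -0.1, 0.4]
width: 0.997
gripper_force: 0.0
```

```bash
python3 go.py 567.7 -123.5 10 180.2
```

```text
pose [ 569.4 -125.3   47.9] [-1.7991e+02  1.7000e-01 -1.7997e+02] q6 -12.4 rot [-0.09  0.17 -0.17] shift(after turn) [ 1.7  1.8 37.9]
```

Call:
{"name": "step_arm", "arguments": {
  "increments": [
    [[0, 0, -0.2, 1.5, -1.8, 12, 85], [0, 0, 0, 0, 0, 13, 85], [0, 0, 0, 0, 0, 8, 85], [0, 0, 0, 0, 0, 3, 85], [0, 0, 0, 0, 0, 0, 85], [0, 0, 0, 0, 0, 0, 85]]
  ]
}}

```text
t: 39.78
ee_pos: [0.5678, -0.1268, 0.0125]
ee_rot: [-179.9, 0.2, -179.7]
contact_force: [0.5, -0.5, -0.4]
width: 0.993
gripper_force: 0.0
```

```bash
python3 go.py 567.7 -123.5 10 180.2
```

```text
pose [ 567.8 -126.8   12.5] [-179.9     0.21 -179.74] q6 -12.8 rot [-0.1   0.21  0.06] shift(after turn) [0.1 3.3 2.5]
```

Call:
{"name": "step_arm", "arguments": {
  "increments": [
    [[0, 0, 0, 0, 3.3, 2.5, 85], [0, 0, 0, 0, 0, 0, 85], [0, 0, 0, 0, 0, 0, 15], [0, 0, 0, 0, 0, 0, 15], [0, 0, 0, 0, 0, 0, 15], [0, 0, 0, 0, 0, 0, 15], [0, 0, 0, 0, 0, 0, 15], [0, 0, 0, 0, 0, 0, 15], [0, 0, 0, 0, 0, 0, 15], [0, 0, 0, 0, 0, 0, 15]]
  ],
  "grip_force": 45
}}

```text
t: 40.62
ee_pos: [0.5675, -0.1234, 0.0094]
ee_rot: [-179.9, 0.2, -179.7]
contact_force: [-0.5, -0.9, 2.1]
width: 0.311
gripper_force: 44.5
```

Call:
{"name": "step_arm", "arguments": {
  "increments": [
    [[0, 0, 0, 0, 0, -4, 15], [0, 0, -1.3, 0, 0, 0, 15], [0, 0, 0, 3.2, 1.5, 0, 15], [0, 0, 0, 0, 0, 0, 15], [0, 0, 0, 0, 0, 0, 15]]
  ]
}}

```text
t: 41.03
ee_pos: [0.5633, -0.1216, 0.0127]
ee_rot: [-179.9, 0.1, -178.4]
contact_force: [-0.6, 1.0, -1.4]
width: 0.313
gripper_force: 44.4
```

```bash
python3 go.py 564.5 -122 10 181.5
```

```text
pose [ 563.3 -121.6   12.7] [-1.7993e+02  7.0000e-02 -1.7843e+02] q6 -13.7 rot [-0.07  0.07  0.07] shift(after turn) [-1.2 -0.4  2.7]
```

Lower, release, retreat left of green so all can be seen.

Call:
{"name": "step_arm", "arguments": {
  "increments": [
    [[0, 0, 0, 0, 0, 2, 15], [0, 0, 0, 0, 0, 1, 15], [0, 0, 0, 0, 0, 0, 15], [0, 0, 0, 0, 0, 0, 40], [0, 0, 0, 0, 0, 0, 60], [0, 0, 0, 0, 0, 0, 85], [0, 0, 0, 0, 0, 0, 85], [0, 0, 0, 0, 0, -15, 85], [0, 0, 0, 0, 0, -35, 85], [0, 0, 0, 0, 0, -35, 85]]
  ]
}}

```text
t: 41.87
ee_pos: [0.562, -0.1213, 0.0943]
ee_rot: [-180.0, -0.1, -178.4]
contact_force: [1.3, 0.4, 0.3]
width: 0.998
gripper_force: 0.0
```

Call:
{"name": "step_arm", "arguments": {
  "increments": [
    [[0, 0, 0, 0, 0, -35, 85], [0, 0, 0, 10, 20, -10, 85], [0, 0, 0, 25, 25, 0, 85], [0, 0, 0, 30, 20, 0, 85], [0, 0, 0, 30, 20, 0, 85], [0, 0, 0, 30, 20, 0, 85], [0, 0, 0, 30, 10, 0, 85], [0, 0, 0, 20, 5, 0, 85], [0, 0, 0, 0, 0, 0, 85], [0, 0, 0, 0, 0, 0, 85]]
  ]
}}

```text
t: 42.7
ee_pos: [0.385, -0.0062, 0.14]
ee_rot: [-179.9, 0.2, -178.4]
contact_force: [1.6, 0.1, -0.4]
width: 0.991
gripper_force: 0.0
```

```bash
python3 - <<'E'
from h import *
c,K=cam("top")
cv2.imwrite("pics/fin2.png",rect(c,K,.018,.73,.19,788,420,1250)[:,:,::-1])
E
```

```text
(no output)
```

View pics/fin2.png

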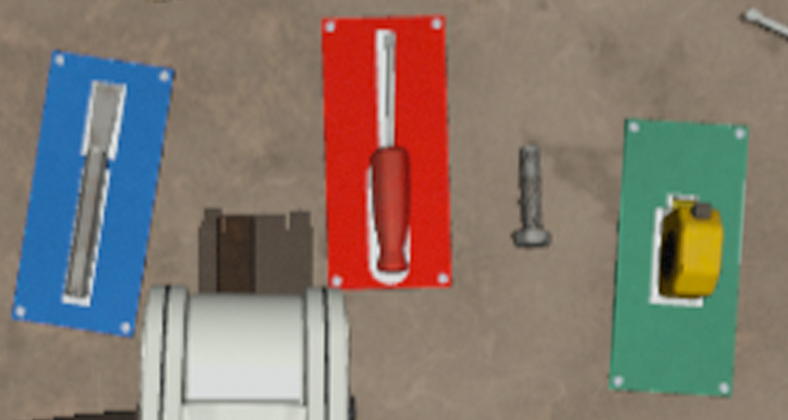

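All three tools are centred on their silhouettes: chisel (95,195), screwdriver (390,150) and tape (690,248). Bolt and tube are unmoved.

```bash
python3 -c "
from station import arm
print(arm.sign_off())"
```

```text
the job is handed in; nothing more can be done
None
```

The job is handed in at about 43 s: the screwdriver lies on red, the chisel on blue and the tape stands upright on green, each centred to within a few mm by the last picture, with the bolt and tube unmoved; the nut was not in that picture, but nothing was set down near it.

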